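# Latch the gate of the wheel pen back in its open position

### The arm

A 6-joint arm with a two-finger parallel gripper is mounted at the origin on a cart in front of the work surface, level with it; the furniture and walls round the work are solid. World frame = base frame: x ahead of the robot, y to its left, z up, the work surface at z = 0. Lengths are in m, angles in degrees, forces in N, time in s.
With the tool pointing down it reaches from about 0.4 to 0.825 m from the base axis. Payload 7 kg.
Tool frame: the origin (TCP) lies at the very end of the fingers, on their centre line; the grasp point (between the pads) lies tcp_to_grasp behind it (tcp_to_grasp is the distance from the TCP to the grasp point, in m); x points along the fingers, y is the direction in which the jaws open and shut, and the axes are right-handed (so a half turn about x gives the same grasp; the last joint's range is limited). The gripper opens to 88 mm and grips with 3 to 60 N. Pads are 19 mm wide; open, the fingers measure 130 mm over their backs; the gripper's body (78 mm by 193 mm) begins 47 mm behind the grasp point.
Start: joints at [-46.977, 20.546, 0.682, 0, -70.136, -16.507], TCP at [0.301, -0.604, 0.227] pointing down, gripper open.
Joint ranges: [-176.03, 176.03], [-82.01, 121.73], [-58.28, 71.71], [-173.87, 95.51], [-174.79, -0.11], [-173.66, 173.66]. Speed limits (degrees/s): [136.94, 136.94, 172.46, 180, 180, 180].

### API

Orientations are given as [roll, pitch, yaw] about the fixed x, y, z axes, in that order (R = Rz(yaw) Ry(pitch) Rx(roll)).
In Python, from plant import * gives the robot as it stands. The module is installed in compiled form; this text tells all that it offers.
- The arm moves only by the shell command python3 -m pendant 'ROWS'. ROWS is JSON, a list of rows, each an object with "claw": the finger opening in mm, from 0 to 87.6; "linear": the shift along the tool's x, y, z in mm, a list of three; "twist": the turn about the tool's x in rad. In form: [{"claw": claw, "linear": [tx, ty, tz], "twist": twist}, ...]. A call has exactly 10 rows; each row shifts and turns the commanded pose from where the row before left it, along the tool's axes as they then stand; what a row does not reach is not made up. A row lasts 1/12 s, in which the tool goes at most 41.7 mm and 7.16 degrees, less where a joint would pass 70% of its speed; a pose out of reach is approached as far as the arm can. A call with a gripper value outside its range is refused whole. The fingers move at their own pace and stop on an object; the grip force is fixed at half the most. Time passes only in rows, so rows that do not move let the fingers close, or fill a call up. It gives the time, the measured TCP pose, the force and the opening at its end, in the units of the state.
- get_obs(): the state, without advancing time (a new reading comes with each control period).
- snapshot(name): name is "scene" or "top" or "wrist"; returns (picture, depth): 480x640x3 uint8, red, green, blue; 480x640 float32, m along the optical axis (not along the pixel's ray), 0 where there is no reading.
- camera_params(name): a dict with "fx", "fy", "cx", "cy" (pixels), "k1" (the pictures are not rectified: a ray, as slopes to the right and down, at radius r is drawn at 1 + k1 r^2 times it, then the intrinsics apply), "rvec" (rotation vector, rad) and "tvec" (3), from world to camera coordinates, as OpenCV has them. Camera axes: x right, y down, z forward; pixel columns grow to the right and rows downward; lengths in m; the calibration is good to about 2 mm. A picture is of the moment at which its call begins: read the wrist's pose just before it. camera_params takes no time and is no camera call; for the wrist camera it gives the pose at the moment of the call.
- close_job(): hands the job in, once; it reports no verdict.
Trained networks look in the newest picture that a camera, given by its name, has taken for a name from the list of things; names that differ only in an ending like _2 or _b are one class to them, and where a whole thing is asked for, a point or a joint stands for the part that bears it (a point fixed in the world has none). Each returns a list of dicts, best first, with "confidence" (0 to 1); they miss things now and then, are a little off and sometimes report something else, mostly with a low value. They report only what shows in the picture. A call takes as long as a camera call.
- boxes_of(camera, target): "xy" ([column, row] in pixels, amid what is visible of it).
The state is a dict: "clock": time; "joint_pos": joint angles; "qvel": joint speeds; "tau": joint torques, N m; "tool_pos": TCP position; "orientation": TCP orientation; "force": force on the tool from outside, world axes, zero at the start; "moment": the same for the moment, N m; "opening": finger opening in m.
Only numpy, scipy, OpenCV 4.12 (cv2) and the standard library are available. Lean on these libraries where they do the work, as an engineer would, in place of code of your own. Each camera call takes 0.05 s, during which the arm holds its last target. There are 200 camera calls.

### The job

The little barred pen that holds the spare grinding wheel is shut by a drop bar. Lift the bar over its catch, swing the gate open as far as the keeper post and let the bar drop fully into the slot of the keeper, so that the gate is held open. The keeper's head is only lightly clamped, so feel for it and touch it gently, do not strain the bar against the catch, and leave the other things where they are.

Things in the scene. Friction and masses are not known exactly. Their poses are not given: they have to be found in the camera images.
- bar_knob (a point): Centre of the black ball knob (26 mm across) on a 9 mm stalk on the drop bar, 162 mm above the bench when the bar is level; free room all round, to be gripped from above. Seen along the gate it lies 104 mm farther from the hinge than the bar's pivot and 62 mm higher, and moves on an arc about that pivot when the bar is lifted.
- bar_pivot (a point): Level pivot of the steel drop bar (171 mm long, 8 mm thick, 14 mm high) on the gate: 22 mm from the gate's hinge axis along the gate, 17 mm out from the gate's plane on its outer face, 100 mm above the bench. Bar and knob lie in the same upright plane. The bar's end reaches 188 mm from the hinge axis, 35 mm past the gate's free edge.
- gate_hinge (a point): Point on the gate's vertical hinge axis, 100 mm above the bench. Frame of the pen: x points into the pen, y to the left along the shut gate, z up. The shut gate (150 mm wide, 123 mm high, round steel bars) reaches from here along -y; it opens outwards, to -x, clockwise from above, and stays where it is left (light friction).
- gate (a joint): Opening angle of the gate in rad: 0 shut, grows as it opens, limit 2.1 beyond the keeper. At 1.57 the gate points along -x of gate_hinge. With the bar in the keeper's slot it stands somewhere between 1.47 and 1.67, depending on where the keeper's head is clamped.
- latch_bar (a joint): Lift angle of the drop bar in rad: 0 level, resting under its own weight (1 to 2.2 N), at most 0.32. Above 0.13 it passes over the lips; at 0.2 it still meets the upright stops.
- front_catch: Catch post beside the shut gate's free edge, 176 mm from the hinge; origin at the bench under its slot. The bar closes along +x and now lies in the slot. To the right of the pen a grey bench grinder, fixed, fills x = 0.39 to 0.66 m, y = -0.34 to 0.075 m, up to z = 0.26 m: pass over it at a good height.
- catch_slot (a point): In the catch's slot, 93 mm up, at the level bar's underside. Catch and keeper have equal steel heads, 34 mm wide: along the bar's way into them come a ramp (34 mm long), a lip (7 mm thick, top 16 mm above the level bar's underside), an open slot (13 mm wide for the 8 mm bar) and an upright stop 34 mm higher than the lip. The catch bears 20 N.
- keeper_post: Fixed keeper post standing free before the pen, about 176 mm from the hinge; origin at the bench under the post. Ramp, lip, slot and stop follow one another along its +x, the way the opening gate moves. Its head is clamped up to 12 mm off the post's middle, to either side along x. This is not measured: feel for the stop. The clamp bears only 14 N.
- spare_wheel: Pink-grey grinding wheel, 125 mm across and 16 mm thick, lying flat in the pen; origin at the centre of its underside. To be left alone.
- oil_bottle: Small bottle, 37 mm across, 113 mm high, standing to the left of the gate; origin at the centre of its foot. To be left alone.
- driver_blue: Screwdriver with blue handle, 170 mm long, lying at the front of the bench to the right; origin at the centre of its underside. To be left alone.

How it is judged (in metres and radians):
On the way, in this order (a step that is already met when the one before it is completed fails the run):
1. the bar is lifted over the catch while the gate is still shut (value of joint latch_bar above 0.1 rad and value of joint gate below 0.06 rad), for 0.05 s.
2. the gate has been swung most of the way to the keeper (value of joint gate above 1.2 rad), for 0.05 s.
At the end, for the whole second after the job is handed in: The gate stands at rest at the keeper (gate angle 1.46 to 1.68 rad) and the bar has dropped fully into the keeper's slot (lift under 0.015 rad; it can lie level at these angles only in the slot) (value of joint gate between 1.46 and 1.68 rad and value of joint latch_bar below 0.015 rad and velocity of joint gate between -0.02 and 0.02 rad/s); the robot touches nothing.
It fails at once if the keeper is loaded with more than 14 N (contact force between keeper_post and anything else above 14 N).
It fails at once if the catch is loaded with more than 20 N (contact force between front_catch and anything else above 20 N).
It fails at once if the spare wheel is moved by more than 20 mm (distance of spare_wheel from where it was at the start of the episode above 0.02 m).
It fails at once if the oil bottle is moved by more than 20 mm (distance of oil_bottle from where it was at the start of the episode above 0.02 m).
It fails at once if the screwdriver is moved by more than 20 mm (distance of driver_blue from where it was at the start of the episode above 0.02 m).
It also fails if it takes over 58 s, if anything falls off the work surface, if the arm or the gripper's body presses on something with over 40 N, if the wrist force passes 120 N, or if a joint passes its speed limit or range.

## Working session

There is one attempt and no reset: what is moved stays moved. The work goes in short steps, Python scripts to look and compute and a shell command to move; the robot and the scene stay as the last step left them, time stands still between calls to the robot, and variables do not carry over. Pictures are saved under pics/ and viewed, about 8 in all and at most 12, crops included, and the job is handed in when it is done.

```bash
mkdir -p pics; cat > h.py <<'E'
from plant import *
import numpy as np, cv2
from scipy.spatial.transform import Rotation as R
def w2c(n):
    p=camera_params(n); return p,cv2.Rodrigues(np.array(p['rvec'],float))[0],np.array(p['tvec'],float).reshape(3)
def ray(n,uv):
    p,Rm,t=w2c(n)
    K=np.array([[p['fx'],0,p['cx']],[0,p['fy'],p['cy']],[0,0,1.]])
    s=cv2.undistortPoints(np.array([[uv]],float),K,np.array([p['k1'],0,0,0.]))[0,0]
    return -Rm.T@t, Rm.T@np.array([s[0],s[1],1.])
def at_z(n,uv,z):
    c,d=ray(n,uv); return c+d*(z-c[2])/d[2]
def at_d(n,uv,dep):
    c,d=ray(n,uv); return c+d*dep
def proj(n,P):
    p,Rm,t=w2c(n); K=np.array([[p['fx'],0,p['cx']],[0,p['fy'],p['cy']],[0,0,1.]])
    return cv2.projectPoints(np.array([P],float),Rm,t,K,np.array([p['k1'],0,0,0.]))[0][0,0]
def tool():
    o=get_obs(); return np.array(o['tool_pos']),R.from_euler('xyz',o['orientation'],degrees=True).as_matrix()
E
python3 - <<'E'
from h import *
import plant
np.set_printoptions(precision=4,suppress=True)
print(get_obs(), globals().get('tcp_to_grasp'))
p,M=tool();print(M)
for n in ('scene','top'):
    im,d=snapshot(n); cv2.imwrite(f'pics/{n}1.png',im[:,:,::-1]); np.save(f'{n}1.npy',d)
    for t in ('bar_knob','bar_pivot','gate_hinge','catch_slot','front_catch','keeper_post','gate','oil_bottle','spare_wheel'):
        b=boxes_of(n,t)
        for x in b[:2]:
            u,v=x['xy']; dd=d[int(v),int(u)]
            print(n,t,x, dd, at_d(n,(u,v),dd))
E
```

```text
{'clock': 0.0, 'joint_pos': array([-46.977 ,  20.5928,   0.6333,  -0.02  , -70.1361, -16.5067]), 'qvel': array([ 0.0307, -0.026 ,  0.0331,  0.0028,  0.0972, -0.0125]), 'tau': array([ -0.    , -58.2719,  29.3053,   6.9972,   0.0067,  -0.0002]), 'tool_pos': array([ 0.3011, -0.6036,  0.2256]), 'orientation': array([ 95.4038,  89.9026, 121.9133]), 'force': array([ 0.1579, -0.0706, -0.1048]), 'moment': array([ 0.0412,  0.031 , -0.031 ]), 'opening': 0.08765069361100028} 0.0188
[[-0.0009 -0.4463  0.8949]
 [ 0.0014  0.8949  0.4463]
 [-1.      0.0017 -0.0002]]
scene bar_knob {'xy': [338.6, 197.6], 'confidence': 0.7} 1.4201909 [0.4048 0.2932 0.0992]
scene bar_knob {'xy': [347.2, 227.0], 'confidence': 0.69} 1.219583 [0.583  0.1896 0.1599]
scene bar_pivot {'xy': [344.6, 228.7], 'confidence': 0.86} 1.2160163 [0.5842 0.1822 0.1591]
scene gate_hinge {'xy': [382.3, 276.0], 'confidence': 0.68} 1.3123456 [0.6206 0.2663 0.0206]
scene catch_slot {'xy': [331.9, 268.2], 'confidence': 0.56} 1.227946 [0.6044 0.1399 0.0865]
scene front_catch {'xy': [327.6, 263.6], 'confidence': 0.9} 1.218165 [0.6009 0.1311 0
[... 761 characters left out ...]
4.7, 191.6], 'confidence': 0.16} 1.1791185 [0.6522 0.2515 0.0014]
top gate_hinge {'xy': [282.3, 188.9], 'confidence': 0.88} 1.182802 [ 0.6589  0.2576 -0.0018]
top catch_slot {'xy': [332.6, 224.0], 'confidence': 0.73} 1.062172 [0.5691 0.1392 0.1119]
top front_catch {'xy': [333.3, 223.3], 'confidence': 0.71} 1.0654813 [0.5709 0.1377 0.1087]
top keeper_post {'xy': [251.4, 302.4], 'confidence': 0.84} 1.0564573 [0.3996 0.3046 0.1083]
top gate {'xy': [288.2, 220.8], 'confidence': 0.64} 1.1478893 [0.5813 0.239  0.0279]
top spare_wheel {'xy': [282.7, 183.2], 'confidence': 0.55} 1.1574525 [0.6679 0.2549 0.0242]
top spare_wheel {'xy': [303.4, 219.0], 'confidence': 0.55} 1.002217 [0.5717 0.1984 0.1728]
```

```bash
python3 - <<'E'
import cv2
a=cv2.imread('pics/scene1.png')[150:350,270:470]; b=cv2.imread('pics/top1.png')[140:340,220:420]
cv2.imwrite('pics/both1.png',cv2.hconcat([cv2.resize(a,(400,400),interpolation=cv2.INTER_CUBIC),cv2.resize(b,(400,400),interpolation=cv2.INTER_CUBIC)]))
E
```

```text
(no output)
```

View pics/both1.png

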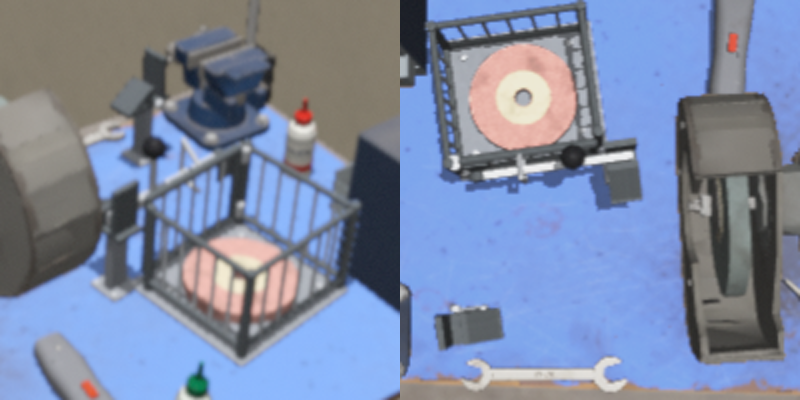

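View pics/scene1.png

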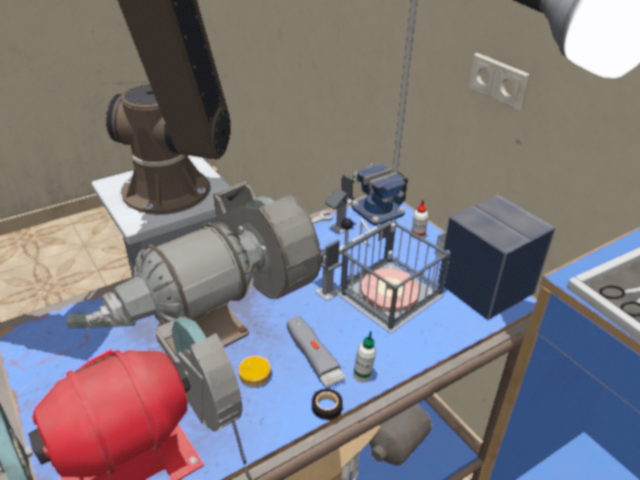

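The left crop (scene) shows the knob at about (346,223) and the catch to its left. The keeper head is near (338,198), with a vice behind it. The right crop (top) shows the bar from about (260,227) to (337,217), the knob at (306,218), and the keeper head at about (254,303).

```bash
python3 - <<'E'
from h import *
np.set_printoptions(precision=4,suppress=True)
# knob triangulation
c1,d1=ray('scene',(346.5,223.5)); c2,d2=ray('top',(306.5,218.5))
A=np.c_[d1,-d2]; s=np.linalg.lstsq(A,c2-c1,rcond=None)[0]; print('knob tri',c1+s[0]*d1,c2+s[1]*d2)
im=cv2.imread('pics/top1.png').astype(int); d=np.load('top1.npy')
# knob by darkness
v,u=np.mgrid[210:228,296:318]; m=im[v,u].max(-1)<40; print('dark',m.sum(),u[m].mean(),v[m].mean(),at_z('top',(u[m].mean(),v[m].mean()),.165))
# white bar
v,u=np.mgrid[205:240,250:345]; p=im[v,u]; m=(p.min(-1)>170)
m2=np.zeros_like(m)
P=[]
for a,b in zip(u[m],v[m]): 
    q=at_d('top',(a,b),d[b,a])
    if .08<q[2]<.125: P.append(at_z('top',(a,b),.107))
P=np.array(P); c=P.mean(0); w=np.linalg.svd((P-c)[:,:2])[2][0]; t=(P-c)[:,:2]@w
print(len(P),c,w,t.min(),t.max(), c[:2]+w*t.min(), c[:2]+w*t.max(), 'yaw',np.degrees(np.arctan2(-w[0],w[1])))
# heights over region: max z by cell
H=np.zeros((14,14))
for b in range(0,480,2):
  for a in range(0,640,2):
    if d[b,a]>0:
      q=at_d('top',(a,b),d[b,a]); i=int((q[0]-.3)/.04); j=int((q[1]-0.05)/.04)
      if 0<=i<14 and 0<=j<14: H[i,j]=max(H[i,j],q[2])
print('cols y .05 step .04');print((H*1000).astype(int))
# keeper & catch head points
for nm,(r0,r1,c0,c1_) in dict(keeper=(290,318,235,275),catch=(205,245,318,345)).items():
    Q=[]
    for b in range(r0,r1):
        for a in range(c0,c1_):
            q=at_d('top',(a,b),d[b,a])
            if q[2]>.085: Q.append(q)
    Q=np.array(Q); print(nm,len(Q),Q.min(0),Q.max(0),Q.mean(0)); hi=Q[Q[:,2]>.128]; print(' stop',len(hi),hi.mean(0) if len(hi) else '', hi.min(0) if len(hi) else '',hi.max(0) if len(hi) else '')
E
```

```text
knob tri [0.5746 0.1936 0.1623] [0.574  0.1926 0.1622]
dark 26 306.15384615384613 218.6153846153846 [0.5735 0.1932 0.165 ]
207 [0.5716 0.2109 0.107 ] [ 0.1661 -0.9861] -0.08024853310184667 0.07993616635938167 [0.5582 0.2901] [0.5849 0.1321] yaw -170.43820211309176Traceback (most recent call last):
  File "<stdin>", line 23, in <module>
  File "h.py", line 14, in at_d
    c,d=ray(n,uv); return c+d*dep
        ~~~^^^^^^
  File "h.py", line 7, in ray
    p,Rm,t=w2c(n)
           ~~~^^^
  File "h.py", line 5, in w2c
    p=camera_params(n); return p,cv2.Rodrigues(np.array(p['rvec'],float))[0],np.array(p['tvec'],float).reshape(3)
ValueError: time passes only in moves, steps and waits
```

```bash
cat >> h.py <<'E'
def cloud(n,d):
    p,Rm,t=w2c(n); K=np.array([[p['fx'],0,p['cx']],[0,p['fy'],p['cy']],[0,0,1.]])
    v,u=np.mgrid[0:480,0:640]; s=cv2.undistortPoints(np.stack([u,v],-1).reshape(-1,1,2).astype(float),K,np.array([p['k1'],0,0,0.])).reshape(480,640,2)
    C=np.dstack([s,np.ones((480,640))])*d[...,None]
    W=(C-t)@Rm; W[d<=0]=np.nan; return W
E
python3 - <<'E'
from h import *
np.set_printoptions(precision=4,suppress=True,linewidth=150)
W=cloud('top',np.load('top1.npy')); im=cv2.imread('pics/top1.png').astype(int)
H=np.zeros((14,14),int)
for q in W.reshape(-1,3):
    if np.isnan(q[0]): continue
    i=int((q[0]-.3)//.04); j=int((q[1]-.05)//.04)
    if 0<=i<14 and 0<=j<14: H[i,j]=max(H[i,j],int(q[2]*1000))
print('rows x .3 step .04, cols y .05 step .04');print(H)
for nm,(r0,r1,c0,c1) in dict(keeper=(290,318,235,275),catch=(205,245,318,345)).items():
    Q=W[r0:r1,c0:c1].reshape(-1,3); Q=Q[Q[:,2]>.085]; print(nm,len(Q),Q.min(0),Q.max(0),Q.mean(0)); h=Q[Q[:,2]>.128]
    if len(h): print(' stop',len(h),h.mean(0),h.min(0),h.max(0))
E
```

```text
rows x .3 step .04, cols y .05 step .04
[[  5   5  12  11  11  12  14   5 112 112 112 638  58 473]
 [205   5  13  12  11  13 145   6 114 113 113 640  62 488]
 [206   7   5   5   5 104 147  87 112 112 643 641   0 493]
 [176   6   5   6   5   6   4   5 111 113 644   6   0 496]
 [165   5   4   6   7   7   6   5   5 645 645   6   0 502]
 [222  88  92   4   6   6   4   6   5 648 647   4   0 505]
 [263 109 114 178 145 132 125 115   6 651  75   4   0 510]
 [252  89 146 175 127 126 119 118 653 652   7   6   0 515]
 [218   4 111 118  26  27  25 120 656 649   5   5   0 521]
 [  6   5   4 121  26  25  25 656 657 185 184 186   0 525]
 [  6   6   4 122 120 120 119 660 657 187 185 184   0 533]
 [  5   4   6 122 115   5 672 671 184 184 186 184   0 538]
 [122   6   5   4   6   5   6   6 184 185 185 184   0 544]
 [127   4   4   5   7   5   5   5 184 182 185 183   0 540]]
keeper 549 [0.3757 0.265  0.0852] [0.4182 0.3345 0.1479] [0.3971 0.2991 0.1047]
 stop 79 [0.392  0.3221 0.1413] [0.3757 0.3173 0.129 ] [0.4093 0.3273 0.1479]
catch 530 [0.5342 0.122  0.0853] [0.608  0.1711 0.1467] [0.5693 0.1449 0.1064]
 stop 67 [0.592  0.1473 0.1414] [0.5865 0.1313 0.1286] [0.5977 0.1642 0.1467]
```

```bash
python3 -m pendant '[{"claw":60,"linear":[-35,0,0],"twist":0},{"claw":60,"linear":[-35,0,0],"twist":0},{"claw":60,"linear":[-35,0,0],"twist":0},{"claw":60,"linear":[-35,0,0],"twist":0},{"claw":60,"linear":[0,24,24.4],"twist":0},{"claw":60,"linear":[0,24,24.4],"twist":0},{"claw":60,"linear":[0,24,24.4],"twist":0},{"claw":60,"linear":[0,24,24.4],"twist":0},{"claw":60,"linear":[0,24,24.4],"twist":0},{"claw":60,"linear":[0,24,24.4],"twist":0}]'
python3 -m pendant '[{"claw":60,"linear":[0,24,24.4],"twist":0},{"claw":60,"linear":[0,24,24.4],"twist":0},{"claw":60,"linear":[0,24,24.4],"twist":0},{"claw":60,"linear":[0,24,24.4],"twist":0},{"claw":60,"linear":[0,24,24.4],"twist":0},{"claw":60,"linear":[0,24,24.4],"twist":0},{"claw":60,"linear":[0,24,24.4],"twist":0},{"claw":60,"linear":[0,24,24.4],"twist":0},{"claw":60,"linear":[0,24,24.4],"twist":0},{"claw":60,"linear":[0,24,24.4],"twist":0}]'
```

```text
clock: 1.83
tool_pos: [0.3682, -0.4083, 0.3667]
orientation: [-52.4, 90.0, -25.9]
force: [0.9, 0.1, 0.6]
opening: 0.0604
clock: 2.67
tool_pos: [0.4793, -0.0844, 0.367]
orientation: [-13.2, 89.9, 13.4]
force: [0.9, 0.1, -0.9]
opening: 0.0599
```

```bash
python3 -m pendant '[{"claw":60,"linear":[0,25.7,26],"twist":0},{"claw":60,"linear":[0,25.7,26],"twist":0},{"claw":60,"linear":[0,25.7,26],"twist":0},{"claw":60,"linear":[0,25.7,26],"twist":0},{"claw":60,"linear":[0,25.7,26],"twist":0},{"claw":60,"linear":[0,25.7,26],"twist":0},{"claw":60,"linear":[0,25.7,26],"twist":0},{"claw":60,"linear":[0,25.7,26],"twist":0},{"claw":60,"linear":[0,0,0],"twist":-0.12},{"claw":60,"linear":[0,0,0],"twist":-0.12}]'
python3 -m pendant '[{"claw":60,"linear":[0,0,0],"twist":-0.12},{"claw":60,"linear":[0,0,0],"twist":-0.12},{"claw":60,"linear":[0,0,0],"twist":-0.12},{"claw":60,"linear":[0,0,0],"twist":-0.12},{"claw":60,"linear":[0,0,0],"twist":-0.12},{"claw":60,"linear":[0,0,0],"twist":-0.12},{"claw":60,"linear":[0,0,0],"twist":-0.12},{"claw":60,"linear":[0,0,0],"twist":-0.12},{"claw":60,"linear":[0,0,0],"twist":-0.076},{"claw":60,"linear":[0,0,0],"twist":0}]'
python3 - <<'E'
from h import *
np.set_printoptions(precision=4,suppress=True)
p,M=tool();print(p,M,get_obs()['joint_pos'],get_obs()['force'])
im,d=snapshot('wrist'); np.save('w1.npy',d); cv2.imwrite('pics/w1.png',im[:,:,::-1])
for t in ('bar_knob','bar_pivot','keeper_post'):
    print(t,[(x['xy'],x['confidence']) for x in boxes_of('wrist',t)[:2]])
print('knob proj',proj('wrist',(.574,.193,.162)))
s,_=snapshot('scene'); cv2.imwrite('pics/s2.png',s[:,:,::-1])
E
```

```text
clock: 3.5
tool_pos: [0.5738, 0.1929, 0.3653]
orientation: [170.9, 89.9, -148.5]
force: [-0.6, -0.2, -1.2]
opening: 0.0602
clock: 4.33
tool_pos: [0.5735, 0.1907, 0.3667]
orientation: [-65.5, 90.0, 34.3]
force: [-0.5, -0.9, 0.1]
opening: 0.0597
[0.5735 0.1907 0.3667] [[ 0.0001 -0.9853 -0.1706]
 [ 0.0001 -0.1706  0.9853]
 [-1.     -0.0002  0.0001]] [ 36.8954  10.7027   5.1023   0.0005 -84.3895 -27.072 ] [-0.4665 -0.9286  0.1476]
bar_knob [([309.7, 211.5], 0.83)]
bar_pivot [([307.0, 212.0], 0.75), ([446.9, 289.6], 0.74)]
keeper_post [([446.8, 291.7], 0.75), ([324.2, 149.4], 0.57)]
knob proj [309.0518 210.6741]
```

View pics/w1.png

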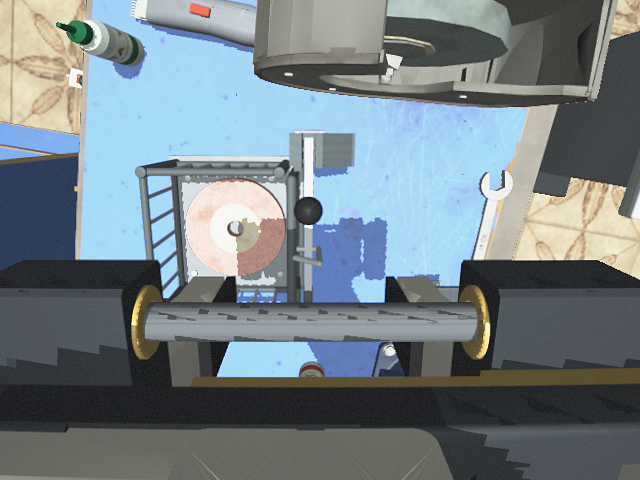

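View pics/s2.png

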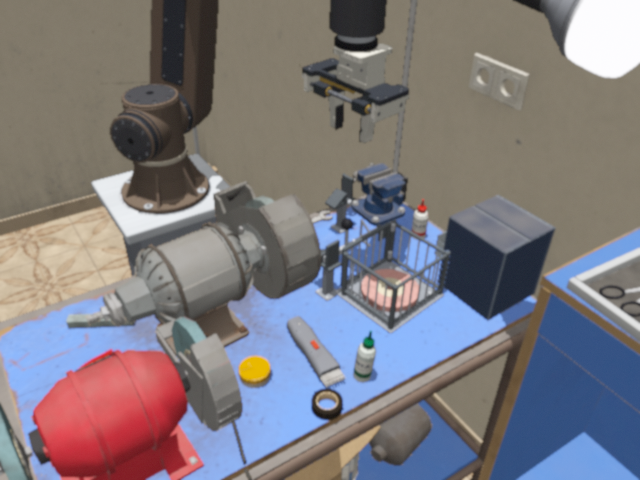

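The wrist view shows the knob at (308,211), on its projected spot, with the bar upright in the image, so the jaws are square to it. The scene view shows clear room all round the gripper. Next I descend.

```bash
python3 -m pendant '[{"claw":60,"linear":[28,0,2.3],"twist":0},{"claw":60,"linear":[28,0,0],"twist":0},{"claw":60,"linear":[28,0,0],"twist":0},{"claw":60,"linear":[28,0,0],"twist":0},{"claw":60,"linear":[28,0,0],"twist":0},{"claw":60,"linear":[28,0,0],"twist":0},{"claw":60,"linear":[28,0,0],"twist":0},{"claw":60,"linear":[28,0,0],"twist":0},{"claw":60,"linear":[0,0,0],"twist":0},{"claw":60,"linear":[0,0,0],"twist":0}]'
python3 - <<'E'
from h import *
im,d=snapshot('wrist'); cv2.imwrite('pics/w2.png',im[:,:,::-1]); s,_=snapshot('scene'); cv2.imwrite('pics/s3.png',s[150:350,270:470,::-1])
print(proj('wrist',(.574,.193,.162)),[(x['xy'],x['confidence']) for x in boxes_of('wrist','bar_knob')[:2]])
a=cv2.resize(im[:,:,::-1],(533,400));b=cv2.resize(s[150:350,320:450,::-1],(260,400));cv2.imwrite('pics/b2.png',cv2.hconcat([a,b]))
E
```

```text
clock: 5.42
tool_pos: [0.5727, 0.1925, 0.1418]
orientation: [122.2, 89.8, -138.3]
force: [-0.1, -0.2, 0.3]
opening: 0.0597
[311.23280513 315.91495327] [([308.2, 265.0], 0.65)]
```

View pics/b2.png

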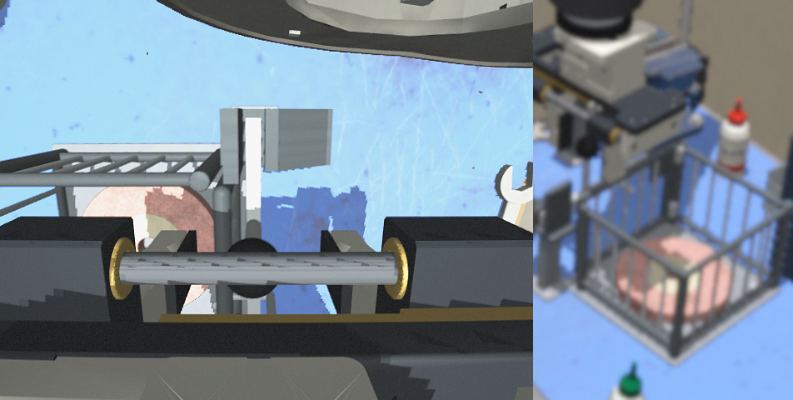

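The left half (wrist) shows the knob at about column 253 of the scaled picture. The jaws' middle is near 260, so the knob sits about 3 mm towards the pen. I'll shift by that and close in stages.

```bash
python3 -m pendant '[{"claw":60,"linear":[0,-3,0],"twist":0},{"claw":50,"linear":[0,0,0],"twist":0},{"claw":40,"linear":[0,0,0],"twist":0},{"claw":34,"linear":[0,0,0],"twist":0},{"claw":32,"linear":[0,0,0],"twist":0},{"claw":32,"linear":[0,0,0],"twist":0},{"claw":31,"linear":[0,0,0],"twist":0},{"claw":30,"linear":[0,0,0],"twist":0},{"claw":30,"linear":[0,0,0],"twist":0},{"claw":30,"linear":[0,0,0],"twist":0}]'
python3 -m pendant '[{"claw":29,"linear":[0,0,0],"twist":0},{"claw":28,"linear":[0,0,0],"twist":0},{"claw":27,"linear":[0,0,0],"twist":0},{"claw":26.5,"linear":[0,0,0],"twist":0},{"claw":26,"linear":[0,0,0],"twist":0},{"claw":25,"linear":[0,0,0],"twist":0},{"claw":24,"linear":[0,0,0],"twist":0},{"claw":22,"linear":[0,0,0],"twist":0},{"claw":20,"linear":[0,0,0],"twist":0},{"claw":20,"linear":[0,0,0],"twist":0}]'; python3 -c "
from plant import *;print(get_obs())"
```

```text
clock: 6.4
tool_pos: [0.5761, 0.1935, 0.1425]
orientation: [138.2, 90.0, -122.2]
force: [-0.5, -0.0, -0.2]
opening: 0.0298
clock: 7.23
tool_pos: [0.5753, 0.1933, 0.1424]
orientation: [98.8, 89.9, -161.6]
force: [-6.1, -0.5, 2.8]
opening: 0.0242
{'clock': 7.2333, 'joint_pos': array([ 3.69746484e+01,  1.80336379e+01, -1.46418895e+01, -3.09345566e-02,
       -5.74021529e+01, -2.73378319e+01]), 'qvel': array([ 0.05237696,  0.03915909,  0.02499968, -0.02431522, -0.10667446,
       -0.03333156]), 'tau': array([-1.10476155e+00, -5.03814089e+01,  2.77476865e+01,  7.31396511e+00,
        1.53526101e+00,  3.56966117e-02]), 'tool_pos': array([0.57534712, 0.19329184, 0.14242982]), 'orientation': array([  98.80721708,   89.91806804, -161.57264974]), 'force': array([-6.05651823, -0.53009704,  2.79158211]), 'moment': array([ 0.08592222,  2.15679808, -0.01019343]), 'opening': 0.024173362683451525}
```

```bash
python3 -m pendant '[{"claw":20,"linear":[0,0.8,0],"twist":0},{"claw":20,"linear":[0,0,0],"twist":0},{"claw":20,"linear":[-2.9,0,1.8],"twist":0},{"claw":20,"linear":[-2.9,0,1.9],"twist":0},{"claw":20,"linear":[-2.8,0,1.9],"twist":0},{"claw":20,"linear":[-2.7,0,2.1],"twist":0},{"claw":20,"linear":[-2.7,0,2.1],"twist":0},{"claw":20,"linear":[-2.7,0,2.2],"twist":0},{"claw":20,"linear":[0,0,0],"twist":0},{"claw":20,"linear":[0,0,0],"twist":0}]'
python3 - <<'E'
from h import *
print(get_obs()['force'],get_obs()['moment'])
im,d=snapshot('wrist'); s,_=snapshot('scene')
a=cv2.resize(im[:,:,::-1],(533,400));b=cv2.resize(s[150:350,320:450,::-1],(260,400));cv2.imwrite('pics/b3.png',cv2.hconcat([a,b]))
E
```

```text
clock: 8.07
tool_pos: [0.5733, 0.2054, 0.1594]
orientation: [-56.2, 90.0, 43.4]
force: [-1.3, -1.2, -3.0]
opening: 0.0242
[-1.31141191 -1.24273251 -2.99688574] [-0.55112248  0.56299451  0.04467363]
```

View pics/b3.png

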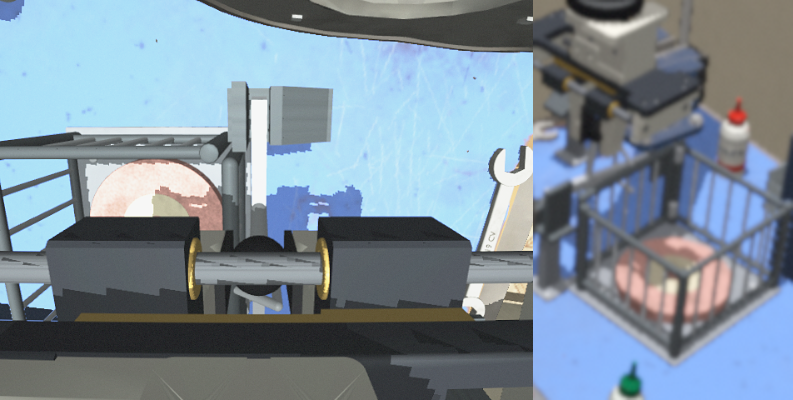

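```bash
python3 -m pendant '[{"claw":20,"linear":[0,5.7,1.0],"twist":0.05},{"claw":20,"linear":[0,5.7,1.0],"twist":0.05},{"claw":20,"linear":[0,5.7,1.0],"twist":0.05},{"claw":20,"linear":[0,5.7,1.0],"twist":0.05},{"claw":20,"linear":[0,5.7,1.0],"twist":0.05},{"claw":20,"linear":[0,5.7,1.0],"twist":0.05},{"claw":20,"linear":[0,0,0],"twist":0},{"claw":20,"linear":[0,0,0],"twist":0},{"claw":20,"linear":[0,0,0],"twist":0},{"claw":20,"linear":[0,0,0],"twist":0}]'
cat >> h.py <<'E'
HINGE=np.array([.5707,.3206]); XP=np.array([.9853,.1706]); YP=np.array([-.1706,.9853])
def st():
    o=get_obs(); p,M=tool(); r=p[:2]-HINGE; a=np.array([r@XP,r@YP])*1000
    ty=M[:2,1]; ang=np.arctan2(ty@YP,-(ty@XP))
    F=np.array(o['force']); 
    # gate angle from bearing of knob (offset 17 out): 
    R_=np.hypot(*a); th=np.arctan2(-a[0],-a[1])-np.arcsin(17/R_)
    print('t%.2f pen xy %.1f %.1f z %.1f R %.1f (114.. shut 115.3) gate~%.3f toolturn %.3f Ftool xyz %s |F|%.1f'%(o['clock'],*a,p[2]*1000,R_,th,ang,np.round(M.T@F,1),np.linalg.norm(F)), 'open',round(o['opening']*1000,1))
E
python3 -c "
from h import *; st()"
```

```text
clock: 9.0
tool_pos: [0.5393, 0.2097, 0.1592]
orientation: [-168.6, 90.0, -86.1]
force: [-0.6, -1.2, -3.1]
opening: 0.0242
t9.00 pen xy -49.9 -103.9 z 159.2 R 115.3 (114.. shut 115.3) gate~0.299 toolturn 0.302 Ftool xyz [ 3.1  0.5 -1.3] |F|3.4 open 24.2
```

```bash
python3 -m pendant '[{"claw":20,"linear":[0,11.3,2.3],"twist":0.1},{"claw":20,"linear":[0,11.3,2.3],"twist":0.1},{"claw":20,"linear":[0,11.3,2.3],"twist":0.1},{"claw":20,"linear":[0,11.3,2.3],"twist":0.1},{"claw":20,"linear":[0,11.3,2.3],"twist":0.1},{"claw":20,"linear":[0,11.3,2.3],"twist":0.1},{"claw":20,"linear":[0,11.3,2.3],"twist":0.1},{"claw":20,"linear":[0,11.3,2.3],"twist":0.1},{"claw":20,"linear":[0,0,0],"twist":0},{"claw":20,"linear":[0,0,0],"twist":0}]'
python3 -c "
from h import *; st()"
```

```text
clock: 9.83
tool_pos: [0.4694, 0.2668, 0.1593]
orientation: [-1.9, 90.0, 34.9]
force: [-0.0, -1.2, -3.8]
opening: 0.0239
t9.83 pen xy -109.0 -35.8 z 159.3 R 114.7 (114.. shut 115.3) gate~1.105 toolturn 1.100 Ftool xyz [ 3.8 -0.9 -0.7] |F|4.0 open 23.9
```

```bash
python3 -m pendant '[{"claw":20,"linear":[0,5.7,0.9],"twist":0.05},{"claw":20,"linear":[0,5.7,0.9],"twist":0.05},{"claw":20,"linear":[0,5.7,0.9],"twist":0.05},{"claw":20,"linear":[0,5.7,0.9],"twist":0.05},{"claw":20,"linear":[0,5.7,0.9],"twist":0.05},{"claw":20,"linear":[0,2.8,0.4],"twist":0.025},{"claw":20,"linear":[0,0,0],"twist":0},{"claw":20,"linear":[0,0,0],"twist":0},{"claw":20,"linear":[0,0,0],"twist":0},{"claw":20,"linear":[0,0,0],"twist":0}]'
python3 - <<'E'
from h import *
st()
im,d=snapshot('wrist'); s,_=snapshot('scene')
a=cv2.resize(im[:,:,::-1],(533,400));b=cv2.resize(s[150:350,300:430,::-1],(260,400));cv2.imwrite('pics/b4.png',cv2.hconcat([a,b])); st()
E
```

```text
clock: 10.67
tool_pos: [0.4586, 0.2959, 0.1592]
orientation: [13.2, 89.9, 34.1]
force: [5.5, 1.5, -8.3]
opening: 0.0241
t10.67 pen xy -114.6 -5.3 z 159.2 R 114.8 (114.. shut 115.3) gate~1.376 toolturn 1.377 Ftool xyz [ 8.3 -0.6  5.6] |F|10.1 open 24.1
t10.77 pen xy -114.6 -5.2 z 159.2 R 114.7 (114.. shut 115.3) gate~1.376 toolturn 1.377 Ftool xyz [ 8.5 -0.8  5.1] |F|10.0 open 24.2
```

View pics/b4.png

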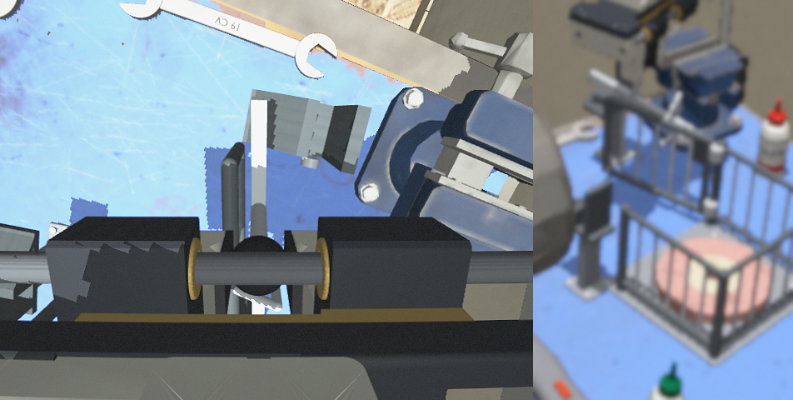

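The picture shows the bar at column 259, over the start of the keeper's ramp. The stop is the dark strip at about 330–360, and the vice is clear below. The ~7 N pull points at the pivot, so my arc runs slightly too far out. I'll relieve it inwards.

```bash
python3 -m pendant '[{"claw":20,"linear":[0,0,1],"twist":0},{"claw":20,"linear":[0,0,0],"twist":0},{"claw":20,"linear":[0,0,0],"twist":0},{"claw":20,"linear":[0,0,0],"twist":0},{"claw":20,"linear":[0,0,0],"twist":0},{"claw":20,"linear":[0,0,0],"twist":0},{"claw":20,"linear":[0,0,0],"twist":0},{"claw":20,"linear":[0,0,0],"twist":0},{"claw":20,"linear":[0,0,0],"twist":0},{"claw":20,"linear":[0,0,0],"twist":0}]'
python3 -c "
from h import *; st()"
```

```text
clock: 11.6
tool_pos: [0.4587, 0.2961, 0.1592]
orientation: [-158.2, 90.0, -137.3]
force: [1.7, -0.8, -4.5]
opening: 0.0238
t11.60 pen xy -114.5 -5.0 z 159.2 R 114.6 (114.. shut 115.3) gate~1.378 toolturn 1.378 Ftool xyz [ 4.5 -1.4  1.3] |F|4.9 open 23.8
```

```bash
python3 -m pendant '[{"claw":20,"linear":[0,2.3,0.45],"twist":0.02},{"claw":20,"linear":[0,2.3,0.45],"twist":0.02},{"claw":20,"linear":[0,2.3,0.45],"twist":0.02},{"claw":20,"linear":[0,2.3,0.45],"twist":0.02},{"claw":20,"linear":[0,0,0],"twist":0},{"claw":20,"linear":[0,0,0],"twist":0},{"claw":20,"linear":[0,0,0],"twist":0},{"claw":20,"linear":[0,0,0],"twist":0},{"claw":20,"linear":[0,0,0],"twist":0},{"claw":20,"linear":[0,0,0],"twist":0}]'
python3 -c "
from h import *; st()"
python3 -m pendant '[{"claw":20,"linear":[0,0.6,0.11],"twist":0.005},{"claw":20,"linear":[0,0.6,0.11],"twist":0.005},{"claw":20,"linear":[0,0.6,0.11],"twist":0.005},{"claw":20,"linear":[0,0.6,0.11],"twist":0.005},{"claw":20,"linear":[0,0,0],"twist":0},{"claw":20,"linear":[0,0,0],"twist":0},{"claw":20,"linear":[0,0,0],"twist":0},{"claw":20,"linear":[0,0,0],"twist":0},{"claw":20,"linear":[0,0,0],"twist":0},{"claw":20,"linear":[0,0,0],"twist":0}]'
python3 -c "
from h import *; st()"
```

```text
clock: 12.43
tool_pos: [0.4574, 0.3055, 0.1593]
orientation: [121.6, 90.0, 137.8]
force: [-3.6, 0.0, -0.2]
opening: 0.0244
t12.43 pen xy -114.2 4.5 z 159.3 R 114.3 (114.. shut 115.3) gate~1.461 toolturn 1.458 Ftool xyz [ 0.2  1.  -3.5] |F|3.7 open 24.4
clock: 13.27
tool_pos: [0.4571, 0.3079, 0.1592]
orientation: [-164.0, 90.0, -148.9]
force: [-4.8, -1.3, 1.9]
opening: 0.0241
t13.27 pen xy -114.1 6.8 z 159.2 R 114.3 (114.. shut 115.3) gate~1.481 toolturn 1.479 Ftool xyz [-1.9 -0.  -5. ] |F|5.3 open 24.1
```

```bash
python3 -m pendant '[{"claw":20,"linear":[0,0.6,-0.2],"twist":0.005},{"claw":20,"linear":[0,0.6,-0.2],"twist":0.005},{"claw":20,"linear":[0,0.6,-0.2],"twist":0.005},{"claw":20,"linear":[0,0.6,-0.2],"twist":0.005},{"claw":20,"linear":[0,0,0],"twist":0},{"claw":20,"linear":[0,0,0],"twist":0},{"claw":20,"linear":[0,0,0],"twist":0},{"claw":20,"linear":[0,0,0],"twist":0},{"claw":20,"linear":[0,0,0],"twist":0},{"claw":20,"linear":[0,0,0],"twist":0}]'
python3 -c "
from h import *; st()"
python3 -m pendant '[{"claw":20,"linear":[0,0.6,0.09],"twist":0.005},{"claw":20,"linear":[0,0.6,0.09],"twist":0.005},{"claw":20,"linear":[0,0.6,0.09],"twist":0.005},{"claw":20,"linear":[0,0.6,0.09],"twist":0.005},{"claw":20,"linear":[0,0,0],"twist":0},{"claw":20,"linear":[0,0,0],"twist":0},{"claw":20,"linear":[0,0,0],"twist":0},{"claw":20,"linear":[0,0,0],"twist":0},{"claw":20,"linear":[0,0,0],"twist":0},{"claw":20,"linear":[0,0,0],"twist":0}]'
python3 -c "
from h import *; st()"
```

```text
clock: 14.1
tool_pos: [0.4565, 0.3104, 0.1592]
orientation: [20.6, 89.9, 34.5]
force: [5.6, -0.3, -7.5]
opening: 0.0241
t14.10 pen xy -114.3 9.4 z 159.2 R 114.7 (114.. shut 115.3) gate~1.504 toolturn 1.498 Ftool xyz [ 7.5 -1.7  5.3] |F|9.3 open 24.1
clock: 14.93
tool_pos: [0.4562, 0.3126, 0.1591]
orientation: [7.1, 90.0, 19.9]
force: [5.8, -1.1, -8.1]
opening: 0.0241
t14.93 pen xy -114.1 11.7 z 159.1 R 114.7 (114.. shut 115.3) gate~1.524 toolturn 1.518 Ftool xyz [ 8.1 -2.4  5.4] |F|10.1 open 24.1
```

```bash
python3 -m pendant '[{"claw":20,"linear":[0,0.6,0.24],"twist":0.005},{"claw":20,"linear":[0,0.6,0.24],"twist":0.005},{"claw":20,"linear":[0,0.6,0.24],"twist":0.005},{"claw":20,"linear":[0,0.6,0.24],"twist":0.005},{"claw":20,"linear":[0,0,0],"twist":0},{"claw":20,"linear":[0,0,0],"twist":0},{"claw":20,"linear":[0,0,0],"twist":0},{"claw":20,"linear":[0,0,0],"twist":0},{"claw":20,"linear":[0,0,0],"twist":0},{"claw":20,"linear":[0,0,0],"twist":0}]'
python3 -c "
from h import *; st()"
python3 -m pendant '[{"claw":20,"linear":[0,0.6,0.09],"twist":0.005},{"claw":20,"linear":[0,0.6,0.09],"twist":0.005},{"claw":20,"linear":[0,0.6,0.09],"twist":0.005},{"claw":20,"linear":[0,0.6,0.09],"twist":0.005},{"claw":20,"linear":[0,0,0],"twist":0},{"claw":20,"linear":[0,0,0],"twist":0},{"claw":20,"linear":[0,0,0],"twist":0},{"claw":20,"linear":[0,0,0],"twist":0},{"claw":20,"linear":[0,0,0],"twist":0},{"claw":20,"linear":[0,0,0],"twist":0}]'
python3 -c "
from h import *; st()"
```

```text
clock: 15.77
tool_pos: [0.4562, 0.315, 0.1593]
orientation: [15.2, 90.0, 26.9]
force: [5.0, -1.6, -6.9]
opening: 0.0243
t15.77 pen xy -113.7 14.1 z 159.3 R 114.6 (114.. shut 115.3) gate~1.545 toolturn 1.538 Ftool xyz [ 6.9 -2.6  4.5] |F|8.6 open 24.3
clock: 16.6
tool_pos: [0.4561, 0.3174, 0.1592]
orientation: [5.1, 90.0, 15.6]
force: [5.2, -1.3, -7.4]
opening: 0.0239
t16.60 pen xy -113.5 16.4 z 159.2 R 114.6 (114.. shut 115.3) gate~1.566 toolturn 1.558 Ftool xyz [ 7.4 -2.2  4.9] |F|9.1 open 23.9
```

```bash
python3 -m pendant '[{"claw":20,"linear":[0,0.6,0.2],"twist":0.005},{"claw":20,"linear":[0,0.6,0.2],"twist":0.005},{"claw":20,"linear":[0,0.6,0.2],"twist":0.005},{"claw":20,"linear":[0,0,0],"twist":0},{"claw":20,"linear":[0,0,0],"twist":0},{"claw":20,"linear":[0,0,0],"twist":0},{"claw":20,"linear":[0,0,0],"twist":0},{"claw":20,"linear":[0,0,0],"twist":0},{"claw":20,"linear":[0,0,0],"twist":0},{"claw":20,"linear":[0,0,0],"twist":0}]'
python3 -c "
from h import *; st()"
python3 -m pendant '[{"claw":20,"linear":[0,0.6,0.12],"twist":0.005},{"claw":20,"linear":[0,0.6,0.12],"twist":0.005},{"claw":20,"linear":[0,0.3,0.1],"twist":0.003},{"claw":20,"linear":[0,0,0],"twist":0},{"claw":20,"linear":[0,0,0],"twist":0},{"claw":20,"linear":[0,0,0],"twist":0},{"claw":20,"linear":[0,0,0],"twist":0},{"claw":20,"linear":[0,0,0],"twist":0},{"claw":20,"linear":[0,0,0],"twist":0},{"claw":20,"linear":[0,0,0],"twist":0}]'
python3 - <<'E'
from h import *
st()
im,d=snapshot('wrist'); cv2.imwrite('pics/w5.png',im[80:380,200:500,::-1].repeat(2,0).repeat(2,1))
E
```

```text
clock: 17.43
tool_pos: [0.4562, 0.3193, 0.1593]
orientation: [168.2, 90.0, 177.8]
force: [2.4, -1.8, -5.7]
opening: 0.0242
t17.43 pen xy -113.0 18.3 z 159.3 R 114.5 (114.. shut 115.3) gate~1.582 toolturn 1.573 Ftool xyz [ 5.7 -2.1  2.1] |F|6.4 open 24.2
clock: 18.27
tool_pos: [0.4563, 0.3209, 0.1593]
orientation: [112.4, 90.0, 121.3]
force: [0.7, -1.1, -3.6]
opening: 0.0243
t18.27 pen xy -112.7 19.8 z 159.3 R 114.4 (114.. shut 115.3) gate~1.596 toolturn 1.586 Ftool xyz [ 3.6 -1.2  0.5] |F|3.8 open 24.3
```

View pics/w5.png

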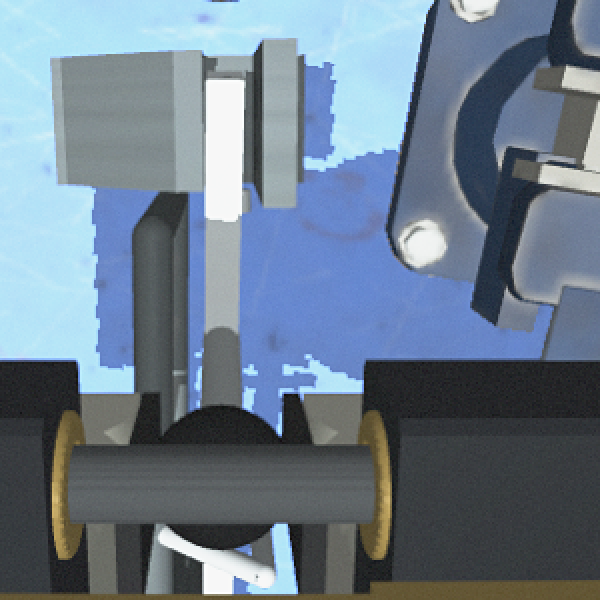

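The view shows the bar (columns 204–245) over the slot, between the lip edge at about 203 and the stop at about 253. There's roughly 2 mm to the stop, so I'll feel for it.

```bash
python3 -m pendant '[{"claw":20,"linear":[0,0.4,0.08],"twist":0.003},{"claw":20,"linear":[0,0.4,0.08],"twist":0.003},{"claw":20,"linear":[0,0.2,0.04],"twist":0.002},{"claw":20,"linear":[0,0,0],"twist":0},{"claw":20,"linear":[0,0,0],"twist":0},{"claw":20,"linear":[0,0,0],"twist":0},{"claw":20,"linear":[0,0,0],"twist":0},{"claw":20,"linear":[0,0,0],"twist":0},{"claw":20,"linear":[0,0,0],"twist":0},{"claw":20,"linear":[0,0,0],"twist":0}]'
python3 -c "
from h import *; st()"
python3 -m pendant '[{"claw":20,"linear":[0,0.4,0.08],"twist":0.003},{"claw":20,"linear":[0,0.2,0.04],"twist":0.002},{"claw":20,"linear":[0,0,0],"twist":0},{"claw":20,"linear":[0,0,0],"twist":0},{"claw":20,"linear":[0,0,0],"twist":0},{"claw":20,"linear":[0,0,0],"twist":0},{"claw":20,"linear":[0,0,0],"twist":0},{"claw":20,"linear":[0,0,0],"twist":0},{"claw":20,"linear":[0,0,0],"twist":0},{"claw":20,"linear":[0,0,0],"twist":0}]'
python3 -c "
from h import *; st()"
```

```text
clock: 19.15
tool_pos: [0.4564, 0.3219, 0.1593]
orientation: [113.3, 90.0, 121.7]
force: [-2.1, -1.6, -1.2]
opening: 0.0245
t19.15 pen xy -112.4 20.8 z 159.3 R 114.3 (114.. shut 115.3) gate~1.604 toolturn 1.594 Ftool xyz [ 1.2 -1.3 -2.3] |F|2.9 open 24.5
clock: 19.98
tool_pos: [0.4564, 0.3225, 0.1593]
orientation: [130.4, 90.0, 138.6]
force: [-2.9, -1.3, -0.1]
opening: 0.0238
t19.98 pen xy -112.3 21.4 z 159.3 R 114.3 (114.. shut 115.3) gate~1.610 toolturn 1.599 Ftool xyz [ 0.1 -0.9 -3.1] |F|3.2 open 23.8
```

```bash
python3 -m pendant '[{"claw":20,"linear":[0,0.4,0],"twist":0.003},{"claw":20,"linear":[0,0.2,0],"twist":0.002},{"claw":20,"linear":[0,0,0],"twist":0},{"claw":20,"linear":[0,0,0],"twist":0},{"claw":20,"linear":[0,0,0],"twist":0},{"claw":20,"linear":[0,0,0],"twist":0},{"claw":20,"linear":[0,0,0],"twist":0},{"claw":20,"linear":[0,0,0],"twist":0},{"claw":20,"linear":[0,0,0],"twist":0},{"claw":20,"linear":[0,0,0],"twist":0}]'
python3 -c "
from h import *; st()"
python3 -m pendant '[{"claw":20,"linear":[0,0.4,0],"twist":0.003},{"claw":20,"linear":[0,0.2,0],"twist":0.002},{"claw":20,"linear":[0,0,0],"twist":0},{"claw":20,"linear":[0,0,0],"twist":0},{"claw":20,"linear":[0,0,0],"twist":0},{"claw":20,"linear":[0,0,0],"twist":0},{"claw":20,"linear":[0,0,0],"twist":0},{"claw":20,"linear":[0,0,0],"twist":0},{"claw":20,"linear":[0,0,0],"twist":0},{"claw":20,"linear":[0,0,0],"twist":0}]'
python3 -c "
from h import *; st()
im,d=snapshot('wrist'); cv2.imwrite('pics/w6.png',im[80:230,200:400,::-1].repeat(3,0).repeat(3,1))"
```

```text
clock: 20.82
tool_pos: [0.4564, 0.3231, 0.1593]
orientation: [33.5, 90.0, 41.4]
force: [-2.9, -2.0, -0.4]
opening: 0.0241
t20.82 pen xy -112.2 22.0 z 159.3 R 114.3 (114.. shut 115.3) gate~1.615 toolturn 1.604 Ftool xyz [ 0.4 -1.6 -3.1] |F|3.5 open 24.1
clock: 21.65
tool_pos: [0.4563, 0.3232, 0.1592]
orientation: [-103.6, 90.0, -96.0]
force: [-1.3, -6.3, 0.7]
opening: 0.0245
t21.65 pen xy -112.2 22.1 z 159.2 R 114.4 (114.. shut 115.3) gate~1.616 toolturn 1.610 Ftool xyz [-0.7 -6.1 -2.1] |F|6.5 open 24.5
```

View pics/w6.png

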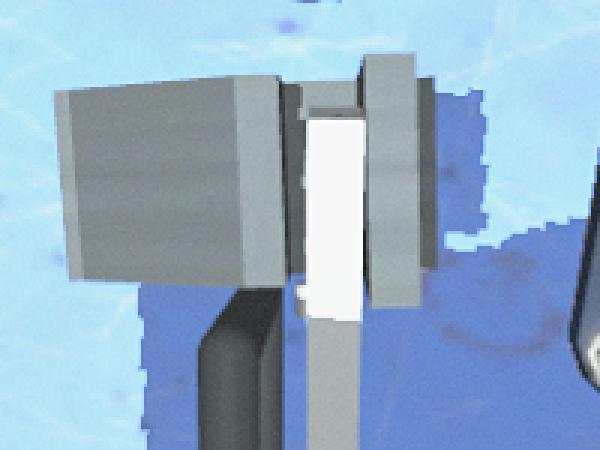

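The stop is felt: the tangential force rose to −6 N, and the picture shows the bar (columns 306–362) against the stop's face at about 363. I back off to mid-slot and lower along the arc, checking halfway.

```bash
python3 -m pendant '[{"claw":20,"linear":[0,-1,-0.1],"twist":-0.009},{"claw":20,"linear":[0,-1,-0.1],"twist":-0.008},{"claw":20,"linear":[0,0,0],"twist":0},{"claw":20,"linear":[1.4,0,-1.1],"twist":0},{"claw":20,"linear":[1.4,0,-1.1],"twist":0},{"claw":20,"linear":[1.4,0,-1.1],"twist":0},{"claw":20,"linear":[1.4,0,-1.0],"twist":0},{"claw":20,"linear":[1.4,0,-1.0],"twist":0},{"claw":20,"linear":[0,0,0],"twist":0},{"claw":20,"linear":[0,0,0],"twist":0}]'
python3 -c "
from h import *; st()"
```

```text
clock: 22.53
tool_pos: [0.4509, 0.3209, 0.1523]
orientation: [156.1, 90.0, 164.6]
force: [-5.3, -1.3, 1.3]
opening: 0.0243
t22.53 pen xy -118.0 20.8 z 152.3 R 119.8 (114.. shut 115.3) gate~1.603 toolturn 1.592 Ftool xyz [-1.3 -0.5 -5.5] |F|5.6 open 24.3
```

```bash
python3 -m pendant '[{"claw":20,"linear":[1.4,0,-1.3],"twist":0},{"claw":20,"linear":[1.4,0,-1.1],"twist":0},{"claw":20,"linear":[1.4,0,-0.9],"twist":0},{"claw":20,"linear":[1.4,0,-0.9],"twist":0},{"claw":20,"linear":[1.4,0,-0.9],"twist":0},{"claw":20,"linear":[0,0,0],"twist":0},{"claw":20,"linear":[0,0,0],"twist":0},{"claw":20,"linear":[0,0,0],"twist":0},{"claw":20,"linear":[0,0,0],"twist":0},{"claw":20,"linear":[0,0,0],"twist":0}]'
python3 -c "
from h import *; st()
im,d=snapshot('wrist'); cv2.imwrite('pics/w7.png',im[80:230,200:400,::-1].repeat(3,0).repeat(3,1))"
```

```text
clock: 23.37
tool_pos: [0.4462, 0.3201, 0.1453]
orientation: [7.8, 90.0, 16.4]
force: [-3.1, -1.3, 1.0]
opening: 0.0241
t23.37 pen xy -122.8 20.8 z 145.3 R 124.5 (114.. shut 115.3) gate~1.601 toolturn 1.592 Ftool xyz [-1.  -0.8 -3.2] |F|3.5 open 24.1
```

View pics/w7.png

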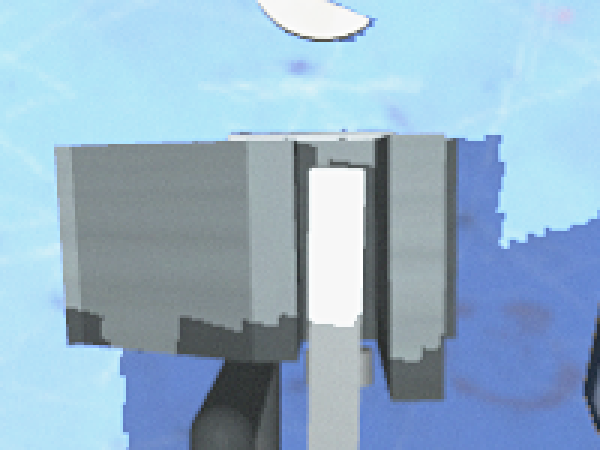

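The bar lies mid-slot. I lower the last few millimetres and open.

```bash
python3 -m pendant '[{"claw":20,"linear":[1.2,0,-0.9],"twist":0},{"claw":20,"linear":[1.2,0,-0.9],"twist":0},{"claw":20,"linear":[0,0,0],"twist":0},{"claw":20,"linear":[0,0,0],"twist":0},{"claw":26,"linear":[0,0,0],"twist":0},{"claw":30,"linear":[0,0,0],"twist":0},{"claw":40,"linear":[0,0,0],"twist":0},{"claw":50,"linear":[0,0,0],"twist":0},{"claw":60,"linear":[0,0,0],"twist":0},{"claw":60,"linear":[0,0,0],"twist":0}]'
python3 -c "
from h import *; st()"
python3 -m pendant '[{"claw":60,"linear":[0,0,0],"twist":0},{"claw":60,"linear":[-5,0,0],"twist":0},{"claw":60,"linear":[-10,0,0],"twist":0},{"claw":60,"linear":[-20,0,0],"twist":0},{"claw":60,"linear":[-25,0,0],"twist":0},{"claw":60,"linear":[-25,0,0],"twist":0},{"claw":60,"linear":[-25,0,0],"twist":0},{"claw":60,"linear":[-25,0,0],"twist":0},{"claw":60,"linear":[0,0,0],"twist":0},{"claw":60,"linear":[0,0,0],"twist":0}]'
python3 - <<'E'
from h import *
st(); np.set_printoptions(precision=4,suppress=True)
im,d=snapshot('wrist'); a=im[:,:,::-1]
s,_=snapshot('scene'); cv2.imwrite('pics/s8.png',cv2.hconcat([cv2.resize(a[100:340,180:480],(500,400)),cv2.resize(s[150:350,280:430,::-1],(300,400))]))
n,(x)=0,boxes_of('wrist','bar_knob')[:1]
print(x, at_z('wrist',x[0]['xy'],.162)) 
T,dt=snapshot('top'); W=cloud('top',dt); m=(T.min(-1)>170)&(W[...,2]>.08)&(W[...,2]<.14); m[:,:225]=0;m[:260]=m[:260]
P=W[m]; P=P[(P[:,0]<.58)&(P[:,0]>.36)&(P[:,1]>.25)&(P[:,1]<.37)]; print(len(P)); 
for lo in np.arange(.37,.56,.02):
    q=P[(P[:,0]>=lo)&(P[:,0]<lo+.02)]
    if len(q): print(round(lo,2),len(q),q.mean(0))
E
```

```text
clock: 24.25
tool_pos: [0.4443, 0.32, 0.143]
orientation: [43.5, 90.0, 52.1]
force: [0.4, -0.4, -1.5]
opening: 0.0513
t24.25 pen xy -124.6 21.0 z 143.0 R 126.3 (114.. shut 115.3) gate~1.602 toolturn 1.592 Ftool xyz [ 1.5 -0.4  0.3] |F|1.6 open 51.3
clock: 25.08
tool_pos: [0.4448, 0.3205, 0.2805]
orientation: [44.4, 89.7, 53.0]
force: [-0.4, 0.1, -1.5]
opening: 0.0599
t25.08 pen xy -124.1 21.4 z 280.5 R 125.9 (114.. shut 115.3) gate~1.606 toolturn 1.592 Ftool xyz [ 1.5  0.1 -0.3] |F|1.5 open 59.9
[{'xy': [312.7, 223.9], 'confidence': 0.83}] [0.438  0.3203 0.162 ]
124
0.37 14 [0.3861 0.3123 0.1057]
0.39 1 [0.3918 0.3116 0.1078]
0.49 34 [0.5012 0.3266 0.1215]
0.51 35 [0.5198 0.3303 0.1075]
0.53 17 [0.5348 0.3327 0.1076]
0.55 7 [0.5676 0.3156 0.1155]
```

View pics/s8.png

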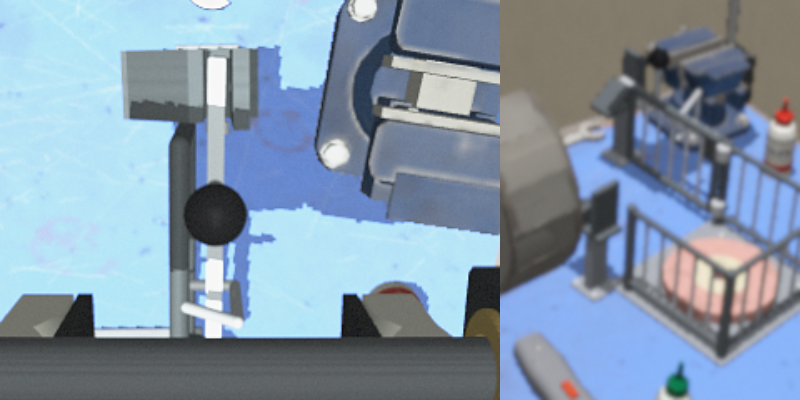

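The bar lies in the slot, level: its top is at 106–108 mm along its length against the 107 mm expected. The gripper is well clear, so I hand in.

```bash
python3 -c "
from h import *; st(); print(close_job())"
```

```text
t25.28 pen xy -125.1 20.5 z 277.1 R 126.8 (114.. shut 115.3) gate~1.599 toolturn 1.593 Ftool xyz [ 0.5 -0.4 -0.2] |F|0.6 open 60.2
the job is handed in; nothing more can be done
None
```

The gate now stands open at the keeper with the drop bar in its slot, and the job is handed in at 25.3 s.

**What I did:** I gripped the knob from above and lifted the bar about 0.17 rad while the gate was shut. I swung the gate round with the tool turning along with it, then felt for the keeper's stop in steps of about 0.6 mm. I backed off to mid-slot, lowered the bar along its arc, opened the gripper and rose clear.

**Forces:**
- **Keeper:** the wrist read about 6 N at the knob when the bar touched the stop, which I work out to about 4 N on the keeper (limit 14 N).
- **Catch:** closing on the knob pushed the bar with about 6 N, roughly 4 N on the catch (limit 20 N). I relieved it before lifting.
- **Arc mismatch:** while swinging and feeling for the stop, the wrist read up to 10 N in all, mostly a pull toward the bar's pivot because my arc was slightly off. I corrected this as I went.

**Last checks:**
- **Gate angle:** about 1.60 rad, taken from the tool's position when I let go. I did not measure it again after release.
- **Bar:** its top is level at 106–108 mm (107 mm expected), and it shows between lip and stop in the wrist view. One point along it read 121 mm; I put that down to a nearby part and did not look further.
- **Robot:** the fingertips are about 0.1 m above the knob and the wrist force is near zero.
- **Other things:** the wheel and the bottle look undisturbed in the last view. The screwdriver was not in that view and I did not look at it separately.

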